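Start a plate imager with its two-key chord

ROBOT

A 6-joint arm with a two-finger parallel gripper is mounted at the origin on a cart in front of the work surface, level with it; the furniture and walls round the work are solid. World frame = base frame: x ahead of the robot, y to its left, z up, the work surface at z = 0. Lengths are in mm, angles in rad, forces in N, time in s.
With the tool pointing down it reaches from about 350 to 975 mm from the base axis. Payload 7.1 kg.
Tool frame: the origin (TCP) lies midway between the tips of the shut fingers; the grasp point (between the pads) lies 19 mm behind it (ctrl.tcp_to_grasp is the distance from the TCP to the grasp point, in mm); z points along the fingers, y is the line along which they close (so a half turn about z gives the same grasp; the last joint's range is limited). The gripper opens to 88 mm and grips with 3 to 60 N. Pads are 20 mm wide; open, the fingers measure 115 mm over their backs; the gripper's body (75 mm by 178 mm) begins 61 mm behind the grasp point.
Start: joints at [1.313, 0.423, 1.63, -0, 1.089, -0.019], TCP at [147.804, 607.255, 222.675] pointing down, gripper open.
Joint ranges: [-3, 3], [-0.9, 2.11], [0.09, 2.58], [-1.31, 4.45], [0.11, 2.69], [-2.54, 2.54]. Speed limits (rad/s): [2.39, 2.39, 3.01, 3.14, 3.14, 3.14].

INTERFACE

Orientations are given as a rotation vector (axis times angle).
In Python, from workcell import get_obs, cams, ticket, boxes_of, ctrl gives the robot as it stands.
- The arm moves only by the shell command python3 -m creep 'ROWS' [OPENING]. ROWS is JSON, one flat list of numbers, 4 for each row, row after row: the shift along the world's x, y, z in m, then the turn about the world's z in rad. In form: [tx, ty, tz, spin, tx, ty, tz, spin, ...]. A call has 1 to 10 rows; each row is the pose to reach, as a shift and turn from the pose commanded when the call began; what a row does not reach only later rows make up. A row lasts 1/12 s, in which the tool goes at most 41.7 mm and 7.16 degrees, less where a joint would pass 70% of its speed; a pose out of reach is approached as far as the arm can. A call with a gripper value outside its range is refused whole. OPENING is the opening, from 0 (shut) to 1 (fully open), set as the call begins (- or left out, the last holds). The fingers move at their own pace and stop on an object; the grip force is fixed at half the most. Time passes only in rows, so rows that repeat a pose let the fingers close. It gives the time, the measured TCP pose, the force, the opening and the grip force at its end, in the units of the state.
- get_obs(): the state, without advancing time (a new reading comes with each control period).
- cams.get_image(name): name is "scene" or "top"; returns (picture, depth): 420x560x3 uint8, red, green, blue; 420x560 float32, mm along the optical axis (not along the pixel's ray), 0 where there is no reading.
- cams.get_calibration(name): a dict with "mtx" (3x3 intrinsics, pixels), "D" ([k1, k2, p1, p2, k3] as OpenCV has them; the pictures are not rectified), "R" (3x3) and "t" (3): a world point X has camera coordinates R X + t. Camera axes: x right, y down, z forward; pixel columns grow to the right and rows downward; lengths in mm; the calibration is good to about 2 mm. A picture is of the moment at which its call begins. get_calibration takes no time and is no camera call.
- ticket.close_job(): hands the job in; it is judged then, once.
Trained networks look in the newest picture that a camera, given by its name, has taken for a name from the list of things; names that differ only in an ending like _2 or _b are one class to them, and where a whole thing is asked for, a point or a joint stands for the part that bears it (a point fixed in the world has none). Each returns a list of dicts, best first, with "score" (0 to 1); they miss things now and then, are a little off and sometimes report something else, mostly with a low value. They report only what shows in the picture. A call takes as long as a camera call. They do not tell look-alikes from the thing itself.
- boxes_of(camera, target): "centre" ([column, row] in pixels, amid what is visible of it).
The state is a dict: "t": time; "qpos": joint angles; "qvel": joint speeds; "joint_torque": joint torques, N m; "ee_pos": TCP position; "orientation": TCP orientation; "ft_force": force on the tool from outside, world axes, zero at the start; "moment": the same for the moment, N m; "width": finger opening in mm; "grasp_force": force on a finger pad.
Only numpy, scipy, OpenCV 4.12 (cv2) and the standard library are available. Lean on these libraries where they do the work, as an engineer would, in place of code of your own. Each camera call takes 0.05 s, during which the arm holds its last target. There are 200 camera calls.

TASK

Push the imager's open tray fully home with the dish still on it. Then press the two green keys together with both fingertips, hold both down for at least three full seconds, and let go. Only push and press: lift nothing, leave the red stop key alone, and do not disturb the jar, the tape roll and the timer.

Things in the scene. Friction and masses are not known exactly. Their poses are not given: they have to be found in the camera images.
- imager: White plate imager, a fixed box 140 mm deep (x), 170 mm wide (y), 72 mm high, about 6 kg and immovable. Origin: centre of its underside, on the work surface. Its +x axis points from its front (tray side, towards the robot) to its back, +y to its left as seen from the robot, z up. Two green keys and one red key stand on its top.
- tray (a joint): How far the tray is out, in m: 0 = fully home, up to 0.07 out. It slides along the imager's x axis (pushing towards imager +x closes it), against about 1.5 N of friction plus 12 N per m/s, meets a hard stop at 0 and stays where it is left. 35 mm in front of its panel are free; a fixed gel tray lies further left.
- tray_face (a point): Centre of the outer (robot-side) face of the tray's grey upright front panel. The panel is 124 mm wide, 52 mm high and 8 mm thick; its top edge is 26 mm above this point, its lower edge 26 mm below, 12 mm above the work surface. It moves with the tray; with the tray home the point lies 80 mm in front of the imager's origin. Axes as the imager's: +x is the way to push.
- tray_seat (a point): Centre of the tray's floor, which is 106 mm long and 90 mm wide inside a low black rim 5 mm high, 61 mm behind the panel's outer face and 18 mm above the work surface. Moves with the tray.
- dish: Loose clear petri dish, 66 mm across, 16 mm high, lying flat on the tray floor within 20 mm of its centre, behind the front panel, lower than the panel's top; rides along with the tray. Origin: centre of its underside.
- key_left_top (a point): Centre of the top of the left green key (imager +y side), round, 28 mm across, in a black collar 44 mm across; about 95 mm above the work surface when up. 18 mm in front of the imager's origin and 32 mm to its left. Moves with the key.
- key_right_top (a point): Centre of the top of the right green key (imager -y side), same size and height, 64 mm from the left one.
- key_left (a joint): Travel of the left green key in m: 0 = up, 0.007 = fully down. Sprung: starts to move at 1.5 N, fully down at 5 N, returns by itself. Pressed means more than 0.0045.
- key_right (a joint): Travel of the right green key, as the left.
- stop_key (a joint): Travel in m (0 up, 0.005 down) of the red stop key, 20 mm across, about 93 mm high, midway between the green keys and 54 mm behind their line. Not to be pressed.
- jar: Loose glass jar with a red cap, 54 mm across, 107 mm high, upright beside the imager. Origin: centre of its underside. Bystander.
- tape: Loose roll of yellow tape lying flat beside the imager, 67 mm across, 23 mm high. Origin: centre of its underside. Bystander.
- timer: Loose off-white bench timer with dark keys, 63 x 99 x 20 mm, lying beside the imager. Origin: centre of its underside. Bystander.
Mind the look-alikes: they are no part of the job. There is more than one size of the dish; the job needs the smaller.

How it is judged (in metres and radians):
On the way, in this order (a step that is already met when the one before it is completed fails the run):
1. the tray is fully home (within 3 mm) with the dish on the tray floor (value of joint tray below 0.003 m and horizontal distance between dish and tray_seat below 0.03 m and height (world z) of dish below 0.024 m), for 0.2 s.
2. both green keys are held down (more than 4.5 mm) together by the fingers for three seconds, tray home (value of joint each of key_left, key_right above 0.0045 m and value of joint tray below 0.004 m and contact force between the fingers and imager above 2 N), for 3 s.
At the end, for the whole second after the job is handed in: Both green keys and the stop key are up again (within 1 mm), the tray is home (within 4 mm), the dish lies flat on the tray floor (within 30 mm of its centre, less than 6 mm above it), and the jar, tape roll and timer are within 20 mm of where they stood (value of joint each of key_left, key_right, stop_key below 0.001 m and value of joint tray below 0.004 m and horizontal distance between dish and tray_seat below 0.03 m and height (world z) of dish below 0.024 m and not (distance of jar from where it was at the start of the episode above 0.02 m) and not (distance of tape from where it was at the start of the episode above 0.02 m) and not (distance of timer from where it was at the start of the episode above 0.02 m)); the robot touches nothing.
It fails at once if a green key is pressed (over 3 mm) while the tray is still out (over 6 mm) (value of joint tray above 0.006 m and value of joint any of key_left, key_right above 0.003 m).
It fails at once if one green key is pressed without the other (one beyond 4.5 mm, the other less than 1 mm) ((value of joint key_left above 0.0045 m and value of joint key_right below 0.001 m) or (value of joint key_right above 0.0045 m and value of joint key_left below 0.001 m)).
It fails at once if the red stop key is pressed (over 2.5 mm) (value of joint stop_key above 0.0025 m).
It fails at once if the dish is lifted (over 12 mm above the tray floor) (height (world z) of dish above 0.03 m).
It fails at once if the jar, the tape roll or the timer is lifted or moved by more than 20 mm (distance of any of jar, tape, timer from where it was at the start of the episode above 0.02 m).
It also fails if it takes over 50 s, if anything falls off the work surface, if the arm or the gripper's body presses on something with over 40 N, if the wrist force passes 120 N, or if a joint passes its speed limit or range.

## Working session

There is one attempt and no reset: what is moved stays moved. The work goes in short steps, Python scripts to look and compute and a shell command to move; the robot and the scene stay as the last step left them, time stands still between calls to the robot, and variables do not carry over. Pictures are saved under pics/ and viewed, at most 10 in all, crops included, and the job is handed in when it is done.

```bash
mkdir -p pics
cat > h.py <<'E'
import numpy as np, cv2
from workcell import get_obs, cams, ticket, boxes_of, ctrl
def snap(n):
    im,d=cams.get_image(n); return im,d
def ray(n,px):
    c=cams.get_calibration(n); K=np.array(c["mtx"],float);D=np.array(c["D"],float);R=np.array(c["R"],float);t=np.array(c["t"],float).ravel()
    u=cv2.undistortPoints(np.array([[px]],float),K,D)[0,0]
    return R,t,np.array([u[0],u[1],1.0])
def w_depth(n,px,d):
    R,t,r=ray(n,px); c,ro=int(round(px[0])),int(round(px[1]))
    p=d[max(ro-2,0):ro+3,max(c-2,0):c+3]; p=p[p>0]
    return R.T@(r*np.median(p)-t) if len(p) else None
def w_z(n,px,z):
    R,t,r=ray(n,px); o=-R.T@t; v=R.T@r; return o+v*(z-o[2])/v[2]
def proj(n,X):
    c=cams.get_calibration(n); return cv2.projectPoints(np.array(X,float).reshape(-1,1,3),cv2.Rodrigues(np.array(c["R"],float))[0],np.array(c["t"],float),np.array(c["mtx"],float),np.array(c["D"],float))[0].reshape(-1,2)
E
python3 - <<'E'
from h import *
np.set_printoptions(precision=1,suppress=True)
for n in("top","scene"):
    im,d=snap(n); cv2.imwrite(f"pics/{n}0.png",im[:,:,::-1])
    for k in("imager","tray_face","dish","key_left_top","stop_key","jar","tape","timer"):
        for b in boxes_of(n,k)[:4]: print(n,k,round(b["score"],2),np.array(b["centre"]),w_depth(n,b["centre"],d))
o=get_obs(); print(o)
E
```

```text
top imager 0.73 [274.7 192.1] [ 547.9 -359.7   71.6]
top imager 0.71 [338.9 204.1] [ 540.4 -519.5    3.2]
top tray_face 0.91 [255.7 235.4] [ 453.6 -317.8   17. ]
top dish 0.82 [259.2 224.5] [ 477.9 -325.6   31.5]
top dish 0.59 [273.4 292.3] [ 321.4 -364.6   20.1]
top key_left_top 0.64 [259.8 194. ] [ 536.8 -326.7   93.6]
top stop_key 0.57 [281.  176.4] [ 580.2 -372.8   91.1]
top jar 0.68 [327.3 253.7] [ 407.1 -477.8  105.3]
top jar 0.42 [261.8 190.6] [ 544.8 -330.8   93.8]
top tape 0.76 [338.9 209.8] [ 526.5 -520.     0.6]
top timer 0.74 [219.7 171. ] [ 610.7 -221.8   15.5]
top timer 0.55 [341.5 203.2] [ 539.6 -523.5   18. ]
top timer 0.27 [261.  196.5] [ 531.4 -329.6   92.8]
scene imager 0.66 [302.6 218.4] [ 519.5 -411.4   74.4]
scene tray_face 0.61 [247.7 231. ] [ 443.3 -307.    17.2]
scene dish 0.92 [266.5 229.2] [ 469.1 -346.7   32.8]
scene dish 0.62 [210.7 264.7] [ 312.9 -377.7   21.3]
scene stop_key 0.63 [314.2 198.3] [ 579.3 -377.5   90.3]
scene jar 0.77 [283.6 262. ] [ 401.5 -504.7   66.8]
scene tape 0.83 [340.4 263.8] [ 538.3 -516.1    9. ]
{'t': 0.9, 'qpos': array([ 1.3,  0.4,  1.6,  0. ,  1.1, -0. ]), 'qvel': array([ 0.,  0.,  0.,  0.,  0., -0.]), 'joint_torque': array([ -0. , -54.5, -27.4,   0.1,   0. ,  -0. ]), 'ee_pos': array([147.8, 607.2, 222.7]), 'orientation': array([-0.4, -3.1,  0. ]), 'ft_force': array([ 0.7,  0.1, -0.6]), 'moment': array([0. , 0.1, 0. ]), 'grasp_force': 0.0, 'width': 87.82115454311764}
```

Run:
```python
import cv2
a=cv2.imread("pics/top0.png")[130:330,190:390]; cv2.imwrite("pics/topc.png",cv2.resize(a,(600,600),interpolation=cv2.INTER_CUBIC))
```

```text
(no output)
```

View pics/topc.png

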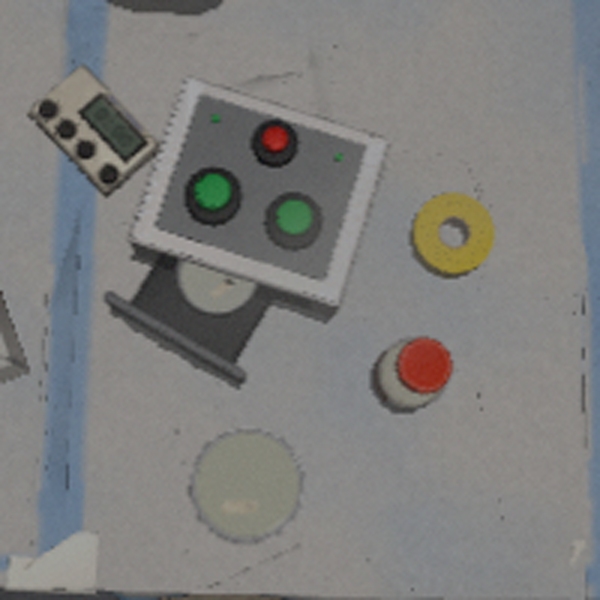

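View pics/scene0.png

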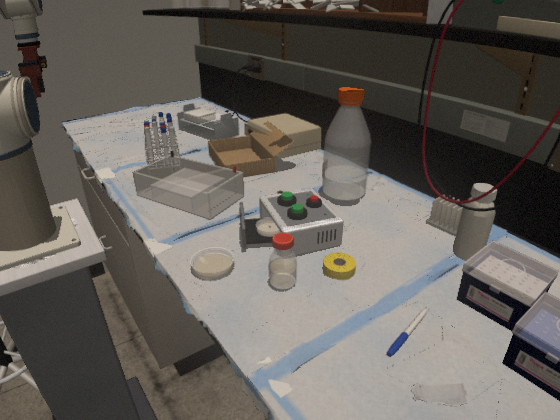

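The crop shows the imager with its green keys at about (261,193) and (288,202), and the red key at (282,176), full top-view pixels. The tray, with the small dish at (262,224), has its panel running from (227,228) to (271,256). The large dish look-alike is at (272,292). The jar is at (327,253), the tape at (341,208), the timer at (221,173), and the gel tray is off to the left at about (192,243). Next I'll measure the frame.

Run:
```python
from h import *
np.set_printoptions(precision=1,suppress=True)
im,d=snap("top"); I=im.astype(int)
c=cams.get_calibration("top"); K=np.array(c["mtx"]);D=np.array(c["D"]);R=np.array(c["R"]);t=np.array(c["t"]).ravel()
vv,uu=np.mgrid[130:330,170:390]; px=np.stack([uu.ravel(),vv.ravel()],1).astype(float)
u=cv2.undistortPoints(px[:,None],K,D)[:,0]; z=d[130:330,170:390].ravel()
P=((np.c_[u,np.ones(len(u))]*z[:,None])-t)@R; P[z==0]=np.nan; P=P.reshape(200,220,3); C=I[130:330,170:390]
r,g,b=C[...,0],C[...,1],C[...,2]
def blobs(m,mn):
    n,l,s,ce=cv2.connectedComponentsWithStats(m.astype(np.uint8))
    return [(s[i,4],ce[i]+[170,130],l==i) for i in range(1,n) if s[i,4]>=mn]
K_={}
for nm,m,zz in(("green",(g>1.4*r)&(g>1.3*b)&(g>60),95),("red",(r>2*g)&(r>100),93)):
    for a,ce,mk in blobs(m,15): print(nm,a,ce,w_z("top",ce,zz),np.nanmedian(P[mk],0), "z range",np.nanmax(P[mk][:,2]))
# imager top plate
m=(abs(P[...,2]-72)<5)
a,ce,mk=max(blobs(m,200),key=lambda q:q[0]); q=P[mk][:,:2]
print("imager rect",cv2.minAreaRect(q.astype(np.float32)))
# panel: height 45..68
m=(P[...,2]>50)&(P[...,2]<69)
for a,ce,mk in blobs(m,15): print("panel?",a,ce,np.nanmedian(P[mk],0),cv2.minAreaRect(P[mk][:,:2].astype(np.float32)))
print(c["R"],-R.T@t)
# top edge ends of panel via height
for p in((228,229),(270,256)): print(p,w_z("top",p,64))
for b in boxes_of("top","timer"): print(b)
m=(P[...,2]>9)&(P[...,2]<130)
for a,ce,mk in blobs(m,60): print("obj",a,ce,np.nanmedian(P[mk],0),cv2.minAreaRect(P[mk][:,:2].astype(np.float32)))
```

```text
green 115 [260.5 193.4] [ 538.  -328.3   95. ] [ 538.8 -328.7   93.1] z range 97.03220931206744
green 104 [287.6 201.8] [ 520.8 -389.3   95. ] [ 521.2 -390.    92.7] z range 96.04495214836942
red 46 [281.5 175.8] [ 581.2 -373.8   93. ] [ 581.7 -373.9   91.3] z range 94.18027019720594
red 229 [331.3 251.5] [ 413.3 -488.2   93. ] [ 411.4 -486.   105.3] z range 110.20705936128653
imager rect ((547.2518310546875, -362.65118408203125), (169.6160125732422, 139.99948120117188), 74.25955200195312)
panel? 32 [177.2 203.2] [ 516.  -135.7   58.3] ((516.520751953125, -135.22584533691406), (56.56992721557617, 1.091491937637329), 24.337148666381836)
panel? 40 [241.3 212.3] [ 499.3 -281.1   67.3] ((501.475341796875, -288.2247314453125), (43.3807258605957, 11.569416046142578), 74.3626937866211)
panel? 16 [305.4 218.7] [ 489.5 -432.1   68.2] ((489.1998291015625, -430.1512451171875), (7.995880603790283, 18.8857421875), 73.1987533569336)
panel? 86 [185.4 242.6] [ 419.6 -161.9   59.5] ((429.5805358886719, -162.6378631591797), (48.93043518066406, 107.6340560913086), 79.2585220336914)
panel? 56 [269.1 219
[... 793 characters left out ...]
6.5   70. ] ((528.8086547851562, -295.6895751953125), (290.2696228027344, 213.80892944335938), 74.34156036376953)
obj 651 [182.7 232.3] [ 443.7 -152.3   58.6] ((460.7291564941406, -121.80115509033203), (151.43429565429688, 71.71240234375), 24.051578521728516)
obj 535 [340.2 207.5] [ 528.1 -519.4   20.8] ((529.311767578125, -520.3353881835938), (63.648223876953125, 66.91435241699219), 46.38427734375)
obj 501 [326.9 253.9] [ 408.6 -479.2  102.4] ((410.09857177734375, -482.20135498046875), (52.78440856933594, 47.042015075683594), 31.12938690185547)
obj 1156 [272.1 291.1] [ 324.  -361.4   20.2] ((324.59735107421875, -362.4283447265625), (87.29110717773438, 86.00171661376953), 1.9490933418273926)
```

Run:
```python
from h import *
im,d=snap("scene"); a=im[180:280,215:350,::-1]; cv2.imwrite("pics/sc.png",cv2.resize(a,(800,593),interpolation=cv2.INTER_CUBIC))
np.set_printoptions(precision=3,suppress=True)
x=np.array([.963,-.27,0]);y=np.array([.27,.963,0]);O=np.array([547,-363.7,0])
for n in("scene","top"):
  c=cams.get_calibration(n); print(np.array(c["D"]))
  pts=[O+i*x+j*y+np.array([0,0,k]) for i in(-131,) for j in(-62,62) for k in(12,64)]+[O+i*x+j*y+np.array([0,0,72]) for i in(-70,70) for j in(-85,85)]
  print(n,proj(n,pts))
```

```text
[-0.116  0.     0.     0.     0.   ]
scene [[252.057 255.498]
 [251.093 234.78 ]
 [237.263 226.595]
 [236.017 207.359]
 [282.977 231.647]
 [258.272 195.82 ]
 [344.23  219.558]
 [312.002 187.005]]
[-0.083  0.     0.     0.     0.   ]
top [[284.442 257.276]
 [285.086 255.446]
 [234.951 241.633]
 [232.716 238.898]
 [302.968 232.384]
 [231.425 209.948]
 [320.32  175.582]
 [250.908 154.17 ]]
```

View pics/sc.png

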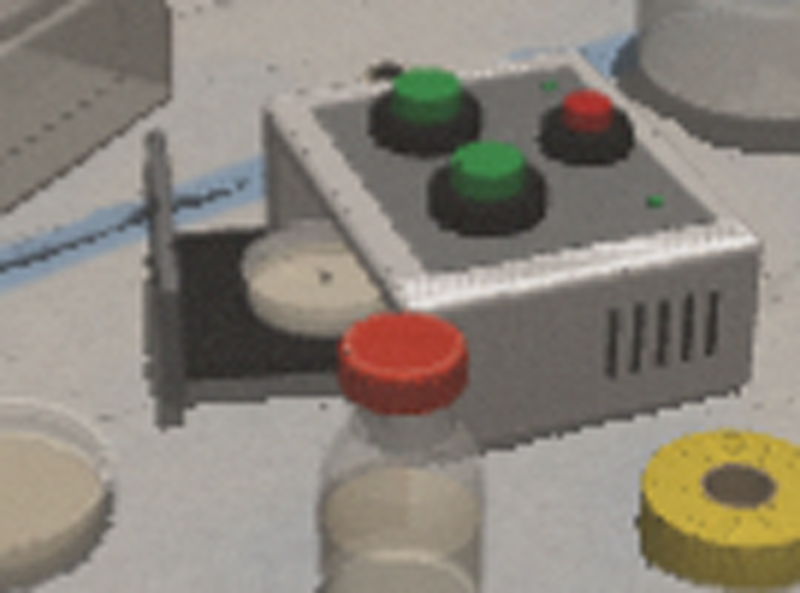

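The crop shows the panel and tray skewed relative to the box, so I'll measure the panel line and the start yaw precisely.

```bash
cat >> h.py <<'E'
def cloud(n,d):
    R,t,_=ray(n,(0,0)); c=cams.get_calibration(n); h,w=d.shape
    vv,uu=np.mgrid[0:h,0:w]; u=cv2.undistortPoints(np.stack([uu.ravel(),vv.ravel()],1).astype(float)[:,None],np.array(c["mtx"],float),np.array(c["D"],float))[:,0]
    P=(np.c_[u,np.ones(len(u))]*d.reshape(-1,1)-t)@R; P[d.ravel()==0]=np.nan; return P.reshape(h,w,3)
def panel(n="top",center=(432,-303),rad=75):
    im,d=snap(n); P=cloud(n,d).reshape(-1,3)
    x=np.array([.963,-.27]); O=np.array([547,-363.7])
    q=P[(P[:,2]>56)&(P[:,2]<68)&(np.hypot(*(P[:,:2]-center).T)<rad)&((P[:,:2]-O)@x<-73)]
    l=cv2.fitLine(q[:,:2].astype(np.float32),cv2.DIST_HUBER,0,.01,.01).ravel(); s=(q[:,:2]-l[2:])@l[:2]
    lo,hi=np.percentile(s,[1,99]); nrm=(q[:,:2]-l[2:])@np.array([-l[1],l[0]])
    return np.degrees(np.arctan2(l[1],l[0])),l[2:]+l[:2]*(lo+hi)/2,hi-lo,np.percentile(nrm,[5,95]),len(q)
E
python3 - <<'E'
from h import *
from scipy.spatial.transform import Rotation as Ro
np.set_printoptions(precision=1,suppress=True)
for n in("top","scene"): print(n,panel(n))
M=Ro.from_rotvec(get_obs()["orientation"]).as_matrix(); print(M, "tool y deg",np.degrees(np.arctan2(M[1,1],M[0,1])))
im,d=snap("top"); P=cloud("top",d).reshape(-1,3); P=P[P[:,2]>40]
H,_,_=np.histogram2d(P[:,0],P[:,1],bins=[np.arange(200,900,50),np.arange(-600,700,50)])
from scipy.stats import binned_statistic_2d as B
s=B(P[:,0],P[:,1],P[:,2],"max",bins=[np.arange(250,800,50),np.arange(-550,700,50)]).statistic
print(np.nan_to_num(s).astype(int))
E
```

```text
top (np.float32(60.985176), array([ 433. , -301.8]), np.float64(117.39739501607303), array([-4.1,  4.5]), 208)
scene (np.float32(61.261963), array([ 431.6, -302.9]), np.float64(119.46454210017055), array([-3.9,  4.5]), 115)
[[-1.   0.2  0. ]
 [ 0.2  1.  -0. ]
 [-0.  -0.  -1. ]] tool y deg 76.31663571772638
[[  0   0   0   0   0   0   0   0   0   0   0   0  76   0   0   0   0   0
    0   0   0   0   0   0]
 [  0   0   0   0   0   0   0   0   0  75  77  76  77   0   0   0   0   0
    0   0   0   0   0   0]
 [ 65 108   0   0   0   0   0  76  76  76  75  50  76  75  89 137  46   0
    0   0   0   0   0   0]
 [108 108   0  62  65  65   0  76  48  49  49  50  93  94 142 141  90   0
    0   0   0   0   0   0]
 [  0   0  76  85  75  72  63  75  75  49  76  77  76   0 141 141  96  45
    0   0   0   0   0   0]
 [  0  66  94  96  97  75   0   0  95  76  76   0   0   0   0  87  88  47
    0   0   0   0   0   0]
 [  0  73  75  94  95  73   0   0   0   0  50  51  51  52  53   0   0   0
    0   0   0   0   0   0]
 [  0   0  73  75  74  72   0   0   0   0  53   0   0   0  48  52   0   0
    0   0   0   0   0   0]
 [463 463 463 491 498 504 506 505 504 496 518 520 463   0   0  52   0  60
    0   0   0   0   0   0]
 [508 478 478 492 499 500 495 485 492 495 497 493 469  59  49  51   0  65
    0   0   0   0   0   0]]
```

The panel's normal runs at about -29°, through the imager's origin, and the tray is about 54 mm out. I'll push along (0.875, -0.483) with shut fingers at the panel's centre.

```bash
python3 -m creep '[0.04,-0.05,0,0, 0.1,-0.12,0,0, 0.3,-0.45,0,-0.1, 0.3,-0.45,0,-0.2, 0.3,-0.45,0,-0.265, 0.3,-0.45,0,-0.265, 0.3,-0.45,0,-0.265, 0.3,-0.45,0,-0.265, 0.3,-0.45,0,-0.265, 0.3,-0.45,0,-0.265]' 0
```

```text
t: 2.03
ee_pos: [381.3, 260.5, 223.0]
orientation: [0.782, 3.042, 0.001]
ft_force: [0.9, 0.7, 0.1]
width: 24.9
grasp_force: 0.0
```

```bash
python3 -m creep '[0.03,-0.4,0,0, 0.03,-0.4,0,0, 0.03,-0.4,0,0, 0.03,-0.4,0,0, 0.03,-0.4,0,0, 0.03,-0.4,0,0, 0.03,-0.4,0,0, 0.03,-0.4,0,0, 0.03,-0.4,0,0, 0.03,-0.4,0,0]' 0; python3 -m creep '[0,0,0,0,0,0,0,0,0,0,0,0]'
```

```text
t: 2.87
ee_pos: [410.8, -141.2, 223.1]
orientation: [0.785, 3.04, -0.001]
ft_force: [0.6, 1.0, -0.2]
width: 0.1
grasp_force: 0.0
t: 3.12
ee_pos: [410.3, -137.4, 222.6]
orientation: [-0.784, -3.042, -0.0]
ft_force: [-0.1, -0.4, -0.5]
width: 0.6
grasp_force: 0.0
```

```bash
python3 -m creep '[0,-0.04,0,0, 0,-0.08,0,0, 0.001,-0.12,-0.02,0, 0.001,-0.153,-0.04,0, 0.001,-0.153,-0.08,0, 0.001,-0.153,-0.11,0, 0.001,-0.153,-0.13,0, 0.001,-0.153,-0.13,0]'
python3 - <<'E'
from h import *
im,d=snap("top"); cv2.imwrite("pics/pre.png",cv2.resize(im[180:300,190:350,::-1],(800,600),interpolation=cv2.INTER_CUBIC)); print(get_obs()["ee_pos"])
E
```

```text
t: 3.78
ee_pos: [409.5, -287.7, 89.0]
orientation: [-0.779, -3.036, -0.005]
ft_force: [0.0, 0.7, -0.6]
width: 0.4
grasp_force: 0.0
[ 410.66391141 -288.55664612   91.10178947]
```

View pics/pre.png

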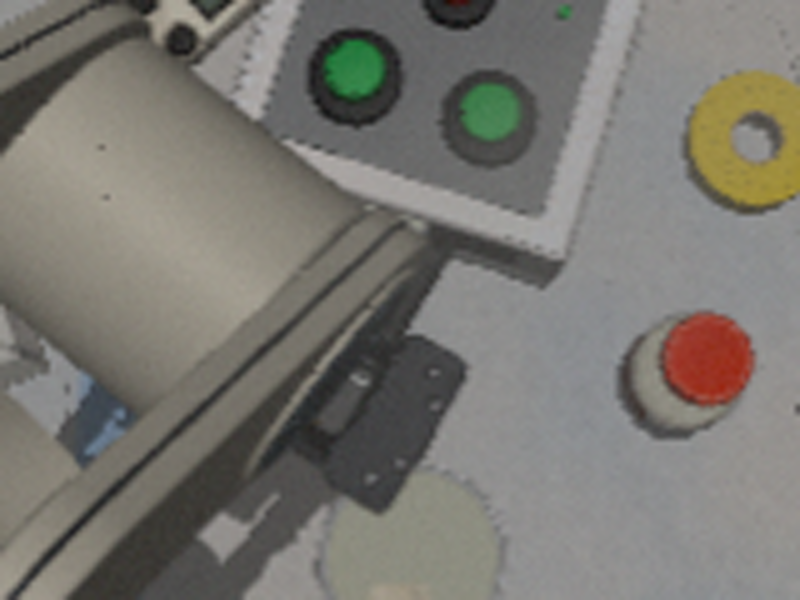

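The view shows the shut gripper over the free strip in front of the panel, lined up with it. The imager's keys are at about (261,194) and (288,202) in full-frame pixels, and the jar is well clear. Descending now, then pushing.

```bash
python3 -m creep '[0,0,-0.02,0, 0,0,-0.04,0, 0,0,-0.055,0, 0,0,-0.055,0, 0,0,-0.055,0]'; python3 -m creep '[0.004,-0.002,0,0, 0.009,-0.005,0,0, 0.013,-0.007,0,0, 0.018,-0.01,0,0, 0.022,-0.012,0,0, 0.026,-0.0145,0,0, 0.026,-0.0145,0,0, 0.026,-0.0145,0,0]'
python3 - <<'E'
from h import *
np.set_printoptions(precision=1,suppress=True)
print(panel("scene",(440,-307)))
for b in boxes_of("scene","dish"): print(b)
o=get_obs(); print(o["ee_pos"],o["ft_force"])
E
```

```text
t: 4.25
ee_pos: [412.4, -290.4, 38.8]
orientation: [0.781, 3.042, -0.0]
ft_force: [0.4, 0.1, -0.4]
width: 0.9
grasp_force: 0.0
t: 4.92
ee_pos: [438.2, -305.8, 37.7]
orientation: [0.783, 3.041, -0.001]
ft_force: [0.3, 1.1, 0.2]
width: 0.4
grasp_force: 0.0
(np.float32(68.20748), array([ 438.6, -330.6]), np.float64(78.92968705939646), array([-8.4, 19. ]), 133)
{'centre': [211.8, 265.4], 'score': 0.69}
{'centre': [271.7, 230.6], 'score': 0.58}
[ 437.6 -305.4   37.6] [-0.3 -0.2  0.1]
```

Run:
```python
from h import *
im,d=snap("scene"); cv2.imwrite("pics/push1.png",cv2.resize(im[170:290,200:360,::-1],(800,600),interpolation=cv2.INTER_CUBIC))
```

```text
(no output)
```

View pics/push1.png

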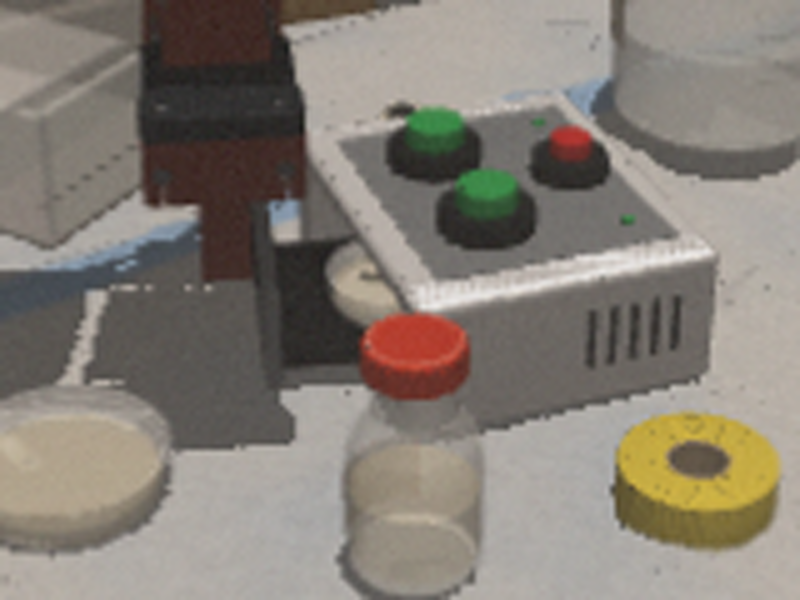

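The finger is in contact and the tray is sliding in along this direction, with the dish riding along at (272,230) in scene pixels. I'll continue to the stop, slowly at the end.

```bash
python3 -m creep '[0.004,-0.002,0,0, 0.009,-0.005,0,0, 0.013,-0.007,0,0, 0.018,-0.01,0,0, 0.021,-0.0115,0,0, 0.023,-0.013,0,0, 0.025,-0.014,0,0, 0.026,-0.0145,0,0]'; python3 -m creep '[0.001,-0.0005,0,0, 0.002,-0.001,0,0, 0.003,-0.0015,0,0, 0.004,-0.002,0,0, 0.0045,-0.0025,0,0]'
```

```text
t: 5.73
ee_pos: [463.9, -320.0, 37.6]
orientation: [0.783, 3.042, -0.0]
ft_force: [-1.3, 1.6, -0.7]
width: 0.4
grasp_force: 0.8
t: 6.15
ee_pos: [465.8, -321.0, 37.6]
orientation: [-0.782, -3.038, -0.003]
ft_force: [-10.3, 5.5, 10.0]
width: 0.6
grasp_force: 5.7
```

```bash
python3 -m creep '[0.001,-0.0005,0,0, 0.002,-0.001,0,0, 0.002,-0.001,0,0, 0.002,-0.001,0,0]'; python3 -m creep '[-0.01,0.0055,0,0, -0.017,0.009,0,0, -0.017,0.009,0.03,0, -0.017,0.009,0.07,0, -0.017,0.009,0.11,0, -0.017,0.009,0.15,0,-0.017,0.009,0.15,0]'
python3 - <<'E'
from h import *
np.set_printoptions(precision=1,suppress=True)
im,d=snap("scene"); cv2.imwrite("pics/push2.png",cv2.resize(im[170:290,200:360,::-1],(800,600),interpolation=cv2.INTER_CUBIC))
print(panel("scene",(475,-324)))
P=cloud("scene",d).reshape(-1,3); q=P[(P[:,2]>20)&(P[:,2]<60)&(np.hypot(P[:,0]-475,P[:,1]+324)<75)]; print(len(q))
E
```

```text
t: 6.48
ee_pos: [465.8, -320.9, 37.5]
orientation: [-0.78, -3.034, -0.004]
ft_force: [-15.5, 7.1, 14.2]
width: 0.7
grasp_force: 8.2
t: 7.07
ee_pos: [457.2, -317.3, 195.7]
orientation: [0.78, 3.03, -0.008]
ft_force: [1.4, -0.5, -0.5]
width: 0.2
grasp_force: 0.0
(np.float32(64.328545), array([ 469.2, -342.6]), np.float64(86.79792889760392), array([-4.1,  3.5]), 85)
164
```

View pics/push2.png

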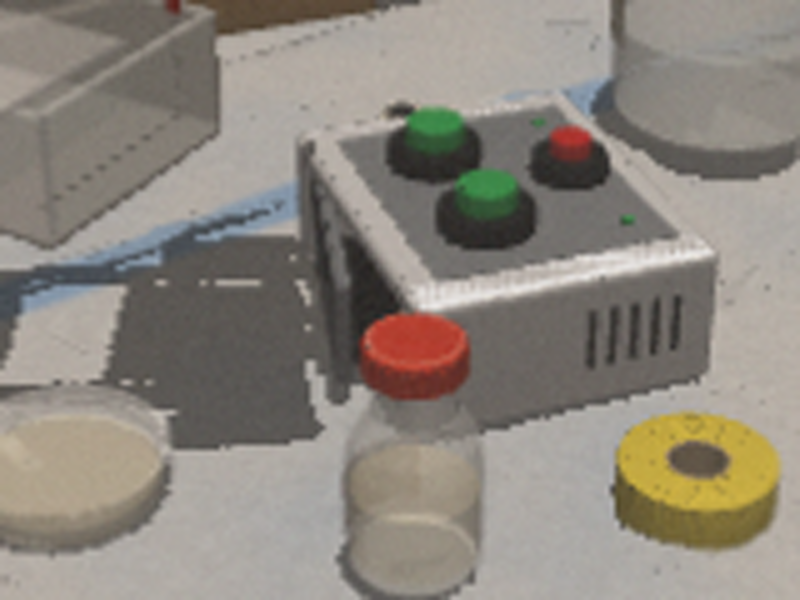

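The tray sits at a stiff stop, taking 17 N with no motion. The face is about 81 mm from the imager's origin, which matches home, and both green keys are up. Going above the keys now.

```bash
python3 -m creep '[0.025,-0.015,0,0.06, 0.05,-0.03,0,0.12, 0.07,-0.04,0,0.18, 0.07,-0.04,0,0.23, 0.07,-0.04,0,0.23, 0.07,-0.04,0,0.23, 0.07,-0.04,0,0.23]' 0.574
python3 - <<'E'
from h import *
np.set_printoptions(precision=1,suppress=True)
o=get_obs(); r=o["orientation"]; print(o["ee_pos"],o["width"],2*np.degrees(np.arctan2(r[1],r[0]))%180-90)
print(panel("scene",(475,-324))); print(panel("top",(475,-324)))
im,d=snap("scene"); I=im.astype(int); g=(I[...,1]>1.4*I[...,0])&(I[...,1]>1.3*I[...,2])&(I[...,1]>60)
P=cloud("scene",d); n,l,s,c=cv2.connectedComponentsWithStats(g.astype(np.uint8))
for i in range(1,n):
    if s[i,4]>15:
        q=P[l==i]; q=q[q[:,2]>92]; print(s[i],np.median(q,0),(q.max(0)+q.min(0))/2,len(q))
E
```

```text
t: 7.75
ee_pos: [522.0, -353.6, 186.2]
orientation: [-0.431, -3.11, -0.002]
ft_force: [-0.5, -0.9, -0.3]
width: 43.5
grasp_force: 0.0
[ 522.  -353.6  186.2] 43.501750969799666 74.22475038362583
(np.float32(63.940414), array([ 468.9, -343.4]), np.float64(83.99393401601753), array([-4.2,  3.4]), 83)
(np.float32(63.4644), array([ 466.4, -350.4]), np.float64(64.41274090585178), array([-4. ,  3.8]), 113)
[281 193  12   8  73] [ 534.2 -331.5   94. ] [ 535.1 -330.8   94. ] 39
[291 204  12  10  90] [ 518.1 -391.8   94.1] [ 518.8 -390.8   94.2] 51
```

```bash
python3 -m creep '[0.006,-0.0065,-0.02,0, 0.006,-0.0065,-0.04,0, 0.006,-0.0065,-0.06,0, 0.006,-0.0065,-0.075,0, 0.006,-0.0065,-0.08,0, 0.006,-0.0065,-0.08,0, 0.006,-0.0065,-0.08,0]' 0.574
python3 - <<'E'
from h import *
np.set_printoptions(precision=1,suppress=True)
im,d=snap("scene"); cv2.imwrite("pics/keys.png",cv2.resize(im[165:255,230:350,::-1],(800,600),interpolation=cv2.INTER_CUBIC))
o=get_obs(); r=o["orientation"]; print(o["ee_pos"],o["width"])
E
```

```text
t: 8.48
ee_pos: [529.2, -360.9, 108.2]
orientation: [0.429, 3.112, -0.0]
ft_force: [-0.5, -0.4, -0.2]
width: 49.9
grasp_force: 0.0
[ 529.6 -361.2  108.7] 50.40845663636198
```

View pics/keys.png

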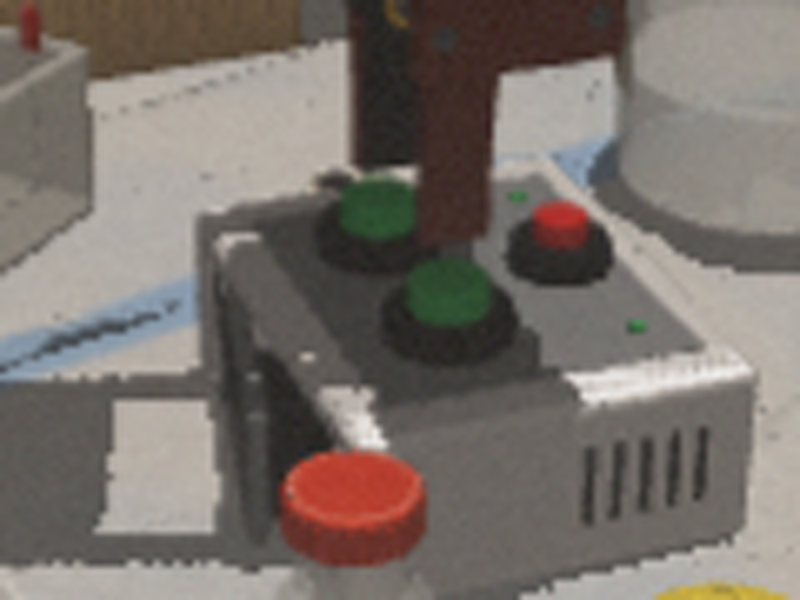

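The right fingertip (crop 455,240) sits straight above the right key's centre, and the stop key is clear behind. Pressing now.

```bash
python3 -m creep '[0,0.001,-0.004,0, 0,0.001,-0.008,0, 0,0.001,-0.012,0, 0,0.001,-0.014,0, 0,0.001,-0.016,0, 0,0.001,-0.018,0, 0,0.001,-0.02,0, 0,0.001,-0.021,0, 0,0.001,-0.021,0]'
```

```text
t: 9.28
ee_pos: [529.3, -359.9, 88.3]
orientation: [0.429, 3.112, -0.0]
ft_force: [-3.3, 3.1, 14.5]
width: 50.3
grasp_force: 6.9
```

```bash
python3 -m creep '[0,0,-0.001,0,0,0,-0.001,0,0,0,-0.001,0,0,0,-0.001,0,0,0,-0.001,0,0,0,-0.001,0,0,0,-0.001,0,0,0,-0.001,0,0,0,-0.001,0,0,0,-0.001,0]'; for i in 1 2 3 4; do python3 -m creep '[0,0,0,0,0,0,0,0,0,0,0,0,0,0,0,0,0,0,0,0,0,0,0,0,0,0,0,0,0,0,0,0,0,0,0,0,0,0,0,0]'; done
python3 - <<'E'
from h import *
im,d=snap("scene"); cv2.imwrite("pics/hold.png",cv2.resize(im[165:255,230:350,::-1],(800,600),interpolation=cv2.INTER_CUBIC))
E
```

```text
t: 10.12
ee_pos: [529.4, -359.9, 88.2]
orientation: [0.429, 3.111, -0.001]
ft_force: [-6.6, 4.9, 20.8]
width: 50.5
grasp_force: 10.4
t: 10.95
ee_pos: [529.4, -359.9, 88.2]
orientation: [0.429, 3.111, -0.001]
ft_force: [-6.5, 4.8, 20.8]
width: 50.2
grasp_force: 10.4
t: 11.78
ee_pos: [529.4, -359.9, 88.2]
orientation: [0.429, 3.111, -0.001]
ft_force: [-5.4, 4.3, 21.0]
width: 50.4
grasp_force: 10.4
t: 12.62
ee_pos: [529.4, -359.9, 88.2]
orientation: [0.429, 3.111, -0.001]
ft_force: [-4.9, 3.9, 20.4]
width: 50.3
grasp_force: 10.4
t: 13.45
ee_pos: [529.4, -359.9, 88.2]
orientation: [0.429, 3.111, -0.001]
ft_force: [-5.4, 3.9, 21.7]
width: 50.5
grasp_force: 10.4
```

View pics/hold.png

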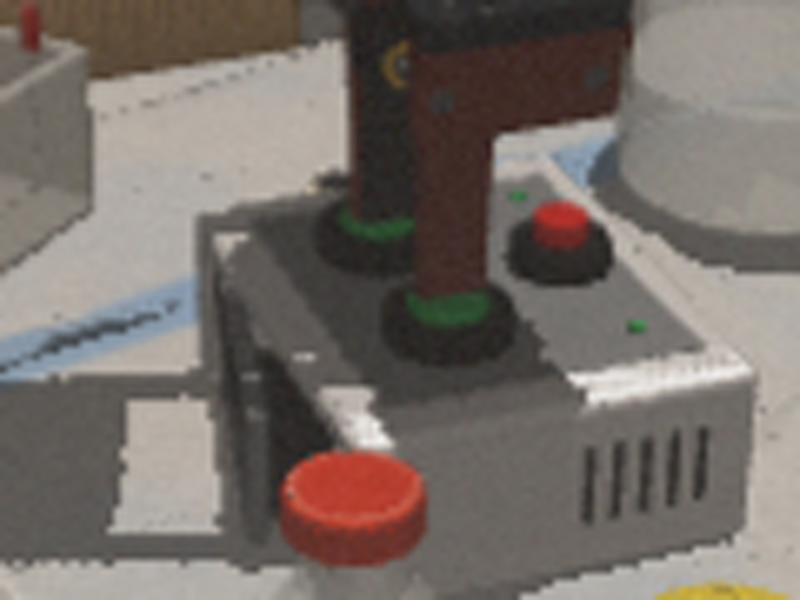

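Both fingertips hold their keys down (crop 378,228 and 450,308) and the red key is up. The hold has lasted more than 4 s. I'll release, retract and verify.

```bash
python3 -m creep '[0,0,0.02,0, 0,0,0.05,0, 0,0,0.09,0, 0,0,0.12,0, -0.03,0.03,0.13,0, -0.06,0.06,0.13,0, -0.1,0.1,0.13,0,-0.1,0.14,0.13,0,-0.1,0.18,0.13,0,-0.1,0.22,0.13,0]'; python3 -m creep '[0,0.04,0,0,0,0.08,0,0,0,0.12,0,0,0,0.16,0,0,0,0.16,0,0,0,0.16,0,0]'
python3 - <<'E'
from h import *
np.set_printoptions(precision=1,suppress=True)
print(panel("scene",(475,-324))); print(panel("top",(475,-324)))
im,d=snap("top"); I=im.astype(int); P=cloud("top",d); r,g,b=I[...,0],I[...,1],I[...,2]
for m in((g>1.4*r)&(g>1.3*b)&(g>60),(r>2*g)&(r>100)):
  n,l,s,c=cv2.connectedComponentsWithStats(m.astype(np.uint8))
  for i in range(1,n):
    if s[i,4]>15: print(s[i,4],c[i],np.nanmedian(P[l==i],0))
for k in("dish","tape","timer","jar"): print(k,[(x["score"],x["centre"]) for x in boxes_of("top",k)])
cv2.imwrite("pics/end.png",cv2.resize(im[130:330,190:390,::-1],(600,600),interpolation=cv2.INTER_CUBIC))
E
```

```text
t: 14.33
ee_pos: [427.6, -147.1, 215.7]
orientation: [-0.432, -3.112, 0.0]
ft_force: [1.0, 1.0, 0.7]
width: 50.6
grasp_force: 0.0
t: 14.83
ee_pos: [428.9, 13.5, 215.7]
orientation: [0.421, 3.113, -0.0]
ft_force: [0.8, -0.3, 0.2]
width: 50.1
grasp_force: 0.0
(np.float32(64.105316), array([ 468.6, -344. ]), np.float64(81.83797961592435), array([-4.5,  3.5]), 84)
(np.float32(64.38001), array([ 469.8, -342.7]), np.float64(80.85244242663035), array([-4.3,  3.4]), 126)
114 [260.6 193.4] [ 538.5 -328.8   93.4]
108 [287.7 201.8] [ 521.1 -390.    93.2]
439 [226.   42.1] [ 782.3 -257.8  290.4]
48 [281.4 175.8] [ 581.8 -373.9   90.9]
229 [331.3 251.5] [ 411.5 -486.   105.1]
dish [(0.6, [270.5, 291.7])]
tape [(0.82, [342.0, 203.5]), (0.44, [287.8, 201.1])]
timer [(0.86, [219.8, 173.6])]
jar [(0.58, [329.0, 253.7])]
```

View pics/end.png

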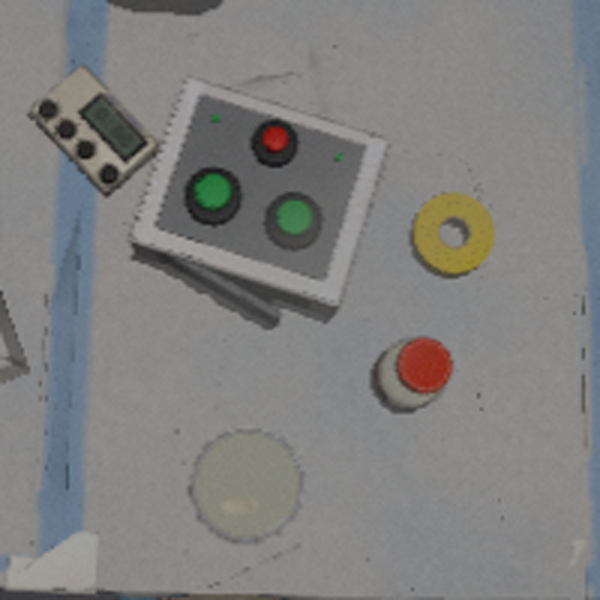

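The view shows the panel home: its right end moved 54 mm, which matches the initial estimate. All keys are up, with the green ones at (261,193) and (288,202) and the red one at (281,176). The timer, tape and jar are unmoved, and the arm is clear. Handing in.

```bash
python3 -c "
from h import *
print(ticket.close_job())"
```

```text
the job is handed in; nothing more can be done
None
```

I pushed the tray to its hard stop, held both green keys down together for over 4 s and released them, and handed the job in; no verdict came back, the images put the tray home only to about 2 mm, and the dish is hidden inside the imager, so its final position was not seen.

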